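Clear the tile and line the pattern stamp up above it

TASK

The green height-setting block is still standing on the tile on the banding wheel: put it back upright, fully down in its own green-labelled socket and let go of it. Then pick up the inked stamp by its handle, bring it over to the tile and finish still holding it there, about a centimetre above the tile, level, centred in the white outline and squared up with it (either way round), so I can check the line-up before printing. The stamp must never touch the tile or the wheel, and the mugs, the jars, the bowl and the blue block must stay where they are.

Things in the scene. Friction and masses are not known exactly. Their poses are not given: they have to be found in the camera images.
- block_green_center (a point): centre of the green block, an upright 30 x 30 x 80 mm block (green, a silver band near its top), about 0.13 to 0.25 kg, half-way up (40 mm above its underside). z is up along the block, x and y are normal to its side faces. It starts upright on the tile near the middle. Once it is in its socket the lower 18 mm are inside, so grip its upper half.
- socket_green_seat (a point): centre of the pocket floor of the green-labelled socket, a fixed plywood holder 56 x 56 mm and 24 mm high; the floor is 6 mm above the table. The pocket is square, 36 x 36 mm, 18 mm deep, sides along this point's x and y. The coloured label lies on a tab on the -x side. The block fits at any quarter turn. Three sockets stand in a row about 90 mm apart, in any order.
- socket_yellow_seat (a point): the same point of the yellow-labelled socket, which is empty and is not to be used
- socket_blue_seat (a point): the same point of the blue-labelled socket, which holds the blue block
- block_blue: blue block of the same size, at home in the blue socket (origin at the centre of its underside); its top is 86 mm above the table; leave alone
- print_spot (a point): centre of the white outline on the upper face of the tile, 53 mm above the table, z up. The outline is a rectangle, 80 mm along this point's x and 60 mm along its y (line centre to line centre). The tile is terracotta, 124 x 124 x 8 mm, fixed on the wheel.
- wheel: banding wheel: round aluminium head of 190 mm diameter, top 45 mm above the table, on a foot, carrying the tile; it is fixed and does not turn. Origin on the table under its centre, axes as the outline's.
- stamp_center (a point): centre of the stamp, half-way up (39 mm above its underside). The stamp is 78 mm high and weighs 0.09 to 0.18 kg: a light wooden foot 64 mm (its x) by 44 mm (its y), 22 mm high with a black rubber face below, and on it a dark wooden handle 46 mm (x) by 22 mm (y), 56 mm high, from 22 to 78 mm above the underside. Grip the handle across its 22 mm (along y).
- stamp_face (a point): centre of the underside (rubber face) of the stamp, axes as the stamp's, z up
- pad: ink pad the stamp starts on: black flat box 110 x 90 x 12 mm with a blue top, fixed; origin at the centre of its underside. Pad and wheel stand on opposite sides, either one left or right.
- mug_near: blue mug, 76 mm across, 95 mm high, with a handle; origin at the centre of its underside; stands between wheel and pad, leave alone
- mug_far: terracotta mug, as the blue one, farther from the robot, leave alone
- jar_left: white jar with a red cap, 60 mm across, 75 mm high, origin at the centre of its underside, leave alone
- jar_right: white jar with a blue cap, same size, leave alone
- bowl: small white bowl, 84 mm across, 40 mm high, origin at the centre of its underside, leave alone
Things that resemble listed ones, but are neither listed nor needed, are in the scene too. Leave any orange or yellow look-alike of the part that bears stamp_center alone. Of the things shaped like the part that bears block_green_center, the green one is meant.

How it is judged:
By the outcome, as a careful person would: the job done as asked, in the order asked, and still so for the second after the job is handed in, while the arm keeps its last pose, push and grip.
It also fails if it takes over 72 s, if anything falls off the work surface, if the arm or the gripper's body presses on something with over 40 N, if the wrist force passes 120 N, or if a joint passes its speed limit or range.

ROBOT

A 7-joint arm with a two-finger parallel gripper is mounted at the origin on the work surface. World frame = base frame: x ahead of the robot, y to its left, z up, the work surface at z = 0. Lengths are in m, angles in rad, forces in N, time in s.
With the tool pointing down it reaches from about 0.425 to 0.875 m from the base axis. Payload 4.7 kg.
Tool frame: the origin (TCP) lies midway between the tips of the shut fingers; the grasp point (between the pads) lies 19 mm behind it; x points along the fingers, y is the direction in which the jaws open and shut, and the axes are right-handed (so a half turn about x gives the same grasp; the last joint's range is limited). The gripper opens to 87 mm and grips with 3 to 60 N. Pads are 19 mm wide; open, the fingers measure 117 mm over their backs; the gripper's body (75 mm by 190 mm) begins 51 mm behind the grasp point.
Start: joints at [-1.184, 0.321, -0.07, 1.45, 0.023, 1.371, -0.057], TCP at [0.237, 0.605, 0.223] pointing down, gripper open.
Joint ranges: [-2.86, 2.86], [-0.3, 2.09], [-1.38, 1.24], [0.06, 2.45], [-1.56, 4.7], [0.09, 2.05], [-2.69, 2.69]. Speed limits (rad/s): [2.57, 2.57, 3.14, 3.14, 3.14, 3.14, 3.14].

INTERFACE

Orientations are given as a rotation vector (axis times angle).
In Python, from bench import ctrl gives the robot as it stands. The module is installed in compiled form; this text tells all that it offers.
- The arm moves only by the shell command python3 -m jog 'ROWS' [FORCE]. ROWS is JSON, a list of rows, each an object with "rot": the turn, a rotation vector about the tool's x, y, z in units of 5 degrees (1.0 is 5 degrees), a list of three; "travel": the shift along the tool's x, y, z in units of 0.3 m (1.0 is 0.3 m), a list of three; "jaw": the closure, from -1 (fully open) to 1 (shut), so that 0 is half open. In form: [{"rot": [ax, ay, az], "travel": [tx, ty, tz], "jaw": jaw}, ...]. A call has 1 to 8 rows; each row shifts and turns the commanded pose from where the row before left it, along the tool's axes as they then stand; what a row does not reach is not made up. A row lasts 1/10 s, in which the tool goes at most 50 mm and 8.59 degrees, less where a joint would pass 70% of its speed; a pose out of reach is approached as far as the arm can. A call with a number of a shift or a turn outside -1 to 1 is refused whole. A call with a gripper value outside its range is refused whole. The fingers move at their own pace and stop on an object; FORCE is the grip in N (left out, the last holds). Time passes only in rows, so rows that do not move let the fingers close. It gives the time, the measured TCP pose, the force and the opening at its end, in the units of the state.
- ctrl.get_state(): the state, without advancing time (a new reading comes with each control period).
- ctrl.get_image(name): name is "scene" or "top"; returns the picture (384x512x3 uint8, red, green, blue); there is no depth.
- ctrl.camera_model(name): a dict with "mtx" (3x3 intrinsics, pixels), "extrinsics" (4x4, takes a point from world to camera coordinates). Camera axes: x right, y up, looking along -z (the intrinsics and any distortion apply to the point x, -y, -z); pixel columns grow to the right and rows downward; lengths in m; the calibration is good to about 2 mm. A picture is of the moment at which its call begins. camera_model takes no time and is no camera call.
- ctrl.close_job(): hands the job in, once; it reports no verdict.
The state is a dict: "time": time; "joint_positions": joint angles; "qd": joint speeds; "joint_torque": joint torques, N m; "position": TCP position; "tool_rot": TCP orientation; "ft_force": force on the tool from outside, world axes, zero at the start; "torque": the same for the moment, N m; "grip_width": opening from 0.0 (shut) to 1.0 (fully open).
Only numpy, scipy, OpenCV 4.12 (cv2) and the standard library are available. Lean on these libraries where they do the work, as an engineer would, in place of code of your own. Each camera call takes 0.05 s, during which the arm holds its last target.

## Working session

There is one attempt and no reset: what is moved stays moved. The work goes in short steps, Python scripts to look and compute and a shell command to move; the robot and the scene stay as the last step left them, time stands still between calls to the robot, and variables do not carry over. Pictures are saved under pics/ and viewed, and the job is handed in when it is done.

```bash
ls; mkdir -p pics; python3 - <<'E'
from bench import ctrl
import cv2,numpy as np
np.set_printoptions(precision=4,suppress=True)
for n in("scene","top"):
    im=ctrl.get_image(n); cv2.imwrite(f"pics/{n}0.png",cv2.cvtColor(im,cv2.COLOR_RGB2BGR))
    m=ctrl.camera_model(n); print(n,m)
s=ctrl.get_state()
for k in s: print(k,np.array(s[k]))
E
```

```text
pics
scene {'mtx': array([[450.1253,   0.    , 255.6264],
       [  0.    , 450.1253, 185.5482],
       [  0.    ,   0.    ,   1.    ]]), 'extrinsics': array([[ 0.5501,  0.8351, -0.0054, -0.268 ],
       [-0.6311,  0.4199,  0.6522,  0.2804],
       [ 0.547 , -0.3554,  0.758 , -1.6845],
       [ 0.    ,  0.    ,  0.    ,  1.    ]])}
top {'mtx': array([[413.5309,   0.    , 256.9406],
       [  0.    , 413.5309, 184.4023],
       [  0.    ,   0.    ,   1.    ]]), 'extrinsics': array([[ 0.0282, -0.9995,  0.0133, -0.0173],
       [ 0.9808,  0.0302,  0.1928, -0.5485],
       [-0.1931,  0.0076,  0.9811, -1.2323],
       [ 0.    ,  0.    ,  0.    ,  1.    ]])}
time 0.1
joint_positions [-1.1839  0.3217 -0.0701  1.4516  0.0226  1.3708 -0.0569]
qd [-0.0003 -0.0021 -0.0022 -0.0016  0.0001  0.0003 -0.0016]
joint_torque [ -0.0005 -49.2575  -0.4058 -31.3401  -0.0641   0.0395   0.0001]
position [0.2366 0.6049 0.2216]
tool_rot [ 0.2911  1.5511 -0.2938]
ft_force [-0.415   0.0078 -0.0769]
torque [-0.0425 -0.0216  0.0336]
grip_width 0.9956045632792946
```

View pics/scene0.png

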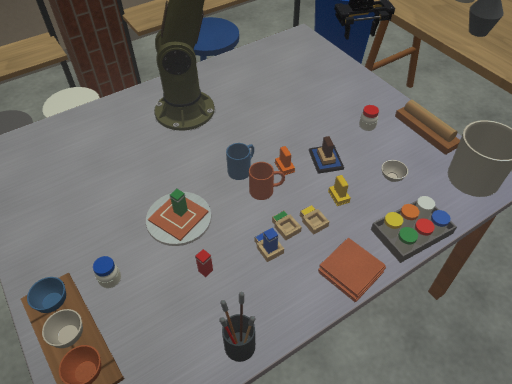

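View pics/top0.png

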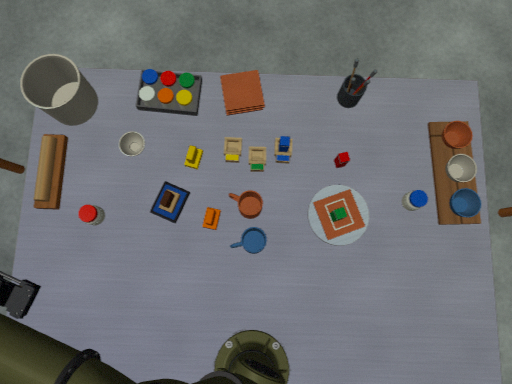

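The top view shows the wheel and tile with the green block at about (339,214) and the sockets at (233,150), (258,158) and (284,146). The middle one is labelled green. The stamp is on the pad at about (171,202). Next I'll zoom in on these.

```bash
cat > h.py <<'E'
import numpy as np,cv2
from bench import ctrl
np.set_printoptions(precision=4,suppress=True)
def cast(n,uv,z):
    m=ctrl.camera_model(n);K=m["mtx"];E=m["extrinsics"];R=E[:3,:3];t=E[:3,3]
    uv=np.atleast_2d(np.asarray(uv,float))
    d=np.c_[(uv[:,0]-K[0,2])/K[0,0],-(uv[:,1]-K[1,2])/K[1,1],-np.ones(len(uv))]
    c=-R.T@t; D=d@R
    return c+D*((z-c[2])/D[:,2])[:,None]
def proj(n,P):
    m=ctrl.camera_model(n);K=m["mtx"];E=m["extrinsics"]
    p=np.atleast_2d(P)@E[:3,:3].T+E[:3,3]
    return np.c_[K[0,0]*p[:,0]/-p[:,2]+K[0,2],K[1,1]*-p[:,1]/-p[:,2]+K[1,2]]
def crop(im,x0,y0,x1,y1,f,name):
    c=im[y0:y1,x0:x1]; cv2.imwrite(name,cv2.resize(cv2.cvtColor(c,cv2.COLOR_RGB2BGR),None,fx=f,fy=f,interpolation=cv2.INTER_CUBIC))
E
python3 - <<'E'
import cv2,numpy as np
def L(n,b,f):
    i=cv2.imread(n);x0,y0,x1,y1=b;return cv2.resize(i[y0:y1,x0:x1],(400,300),interpolation=cv2.INTER_CUBIC)
a=L("pics/top0.png",(300,178,380,238),0);b=L("pics/top0.png",(218,124,302,187),0)
c=L("pics/top0.png",(140,172,204,220),0);d=L("pics/scene0.png",(130,170,226,242),0)
cv2.imwrite("pics/z0.png",np.vstack([np.hstack([a,b]),np.hstack([c,d])]))
E
```

```text
(no output)
```

View pics/z0.png

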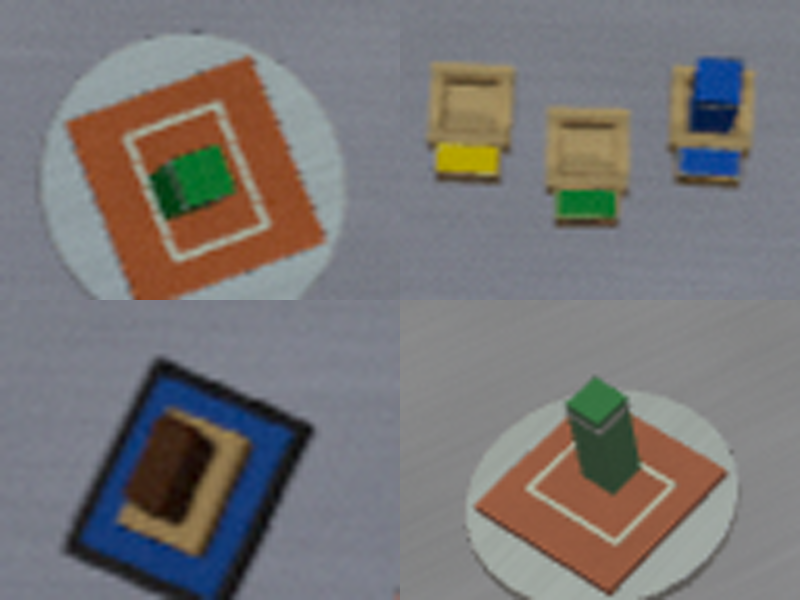

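```bash
cat > m.py <<'E'
from h import *
F=4
def up(n): return cv2.resize(cv2.imread(f"pics/{n}0.png"),None,fx=F,fy=F,interpolation=cv2.INTER_CUBIC)
def px(p): return (np.asarray(p,float)+.5)/F-.5   # upsampled->orig pixel index
def mask(im,lo,hi,box):
    h=cv2.cvtColor(im,cv2.COLOR_BGR2HSV);m=cv2.inRange(h,lo,hi);b=np.zeros_like(m);x0,y0,x1,y1=[F*v for v in box];b[y0:y1,x0:x1]=255
    return m&b
def big(m):
    c,_=cv2.findContours(m,cv2.RETR_EXTERNAL,cv2.CHAIN_APPROX_NONE);return max(c,key=cv2.contourArea)[:,0,:]
def rect(n,c,z):
    P=cast(n,px(c),z)[:,:2];r=cv2.minAreaRect((P*1000).astype(np.float32));return r
def show(t,r): print(t,"c",np.array(r[0]),"size",np.array(r[1]),"ang",r[2])
for n in("top","scene"):
    m=ctrl.camera_model(n)["extrinsics"];print(n,"cam",-m[:3,:3].T@m[:3,3])
T=up("top");S=up("scene")
for n,I,box in(("top",T,(300,175,380,250)),("scene",S,(140,180,215,245))):
    o=mask(I,(3,110,60),(18,255,255),box);c=cv2.convexHull(big(o))[:,0,:];show(n+" tile",rect(n,c,.053))
    inside=np.zeros_like(o);cv2.fillConvexPoly(inside,c,255);inside=cv2.erode(inside,np.ones((13,13)))
    w=mask(I,(0,0,140),(180,85,255),box)&inside
    cc,_=cv2.findContours(w,cv2.RETR_EXTERNAL,cv2.CHAIN_APPROX_NONE)
    c2=cv2.convexHull(np.vstack([k[:,0,:] for k in cc if len(k)>30]))[:,0,:];show(n+" outline",rect(n,c2,.053))
for lo in (70,90,110,120):
  for n,I,box in(("top",T,(320,200,350,225)),("scene",S,(165,180,195,205))):
    g=mask(I,(50,80,lo),(85,255,255),box)
    if g.any(): show(f"{n} blocktop v>{lo}",rect(n,big(g),.133))
for nm,box in(("green",(245,140,268,167)),("yel",(220,132,244,158)),("blue",(272,132,296,158))):
    w=mask(T,(10,50,90),(22,200,255),box);show("sock "+nm,rect("top",big(w),.024))
show("label green",rect("top",big(mask(T,(45,120,60),(85,255,255),(240,155,275,175))),.02))
w=mask(S,(10,50,60),(22,200,255),(270,205,305,240));show("scene sock g",rect("scene",big(w),.024))
show("pad",rect("top",cv2.convexHull(big(mask(T,(100,150,60),(125,255,255),(145,175,197,225))))[:,0,:],.012))
f=mask(T,(8,40,110),(25,200,255),(150,180,190,220));show("stamp foot",rect("top",big(f),.034))
hd=mask(T,(0,50,20),(20,255,95),(150,180,190,220));show("handle(all)",rect("top",big(hd),.09))
al=f|hd;show("foot hull",rect("top",cv2.convexHull(big(cv2.morphologyEx(al,cv2.MORPH_CLOSE,np.ones((5,5)))))[:,0,:],.034))
E
python3 m.py
```

```text
top cam [0.3004 0.0086 1.3151]
scene cam [ 1.2457 -0.4926  1.0925]
top tile c [ 464.1824 -254.9055] size [122.8333 123.3357] ang 21.571043014526367
top outline c [ 464.6696 -255.5521] size [85.3258 66.2429] ang 21.8584041595459
scene tile c [ 464.7896 -253.6895] size [125.2591 124.6376] ang 21.464982986450195
scene outline c [ 462.1777 -252.9772] size [86.0489 65.7578] ang 21.484712600708008
top blocktop v>70 c [ 455.9996 -240.2131] size [29.7471 35.1742] ang 22.446189880371094
scene blocktop v>70 c [ 458.317  -241.8804] size [31.5997 30.9239] ang 19.169944763183594
top blocktop v>90 c [ 456.7376 -241.7807] size [29.4418 31.9332] ang 18.67327308654785
scene blocktop v>90 c [ 457.1867 -241.1049] size [29.8715 28.7002] ang 19.415761947631836
top blocktop v>110 c [ 457.48  -243.122] size [27.6098 27.6715] ang 22.509868621826172
scene blocktop v>110 c [ 456.4172 -240.7881] size [28.6307 27.591 ] ang 19.41576385498047
top blocktop v>120 c [ 470.3298 -242.7094] size [0.7278 2.9264] ang 1.71943199634552
scene blocktop v>120 c [ 446.1357 -249.9817] size [ 2.5729 15.847 ] ang 17.241802215576172
sock green c [648.1432   1.4187] size [65.0011 56.6585] ang 0.4878448247909546
sock yel c [675.6988  81.4102] size [56.6903 67.3195] ang 88.44708251953125
sock blue c [681.2218 -82.2932] size [57.2911 61.6124] ang 87.18119812011719
label green c [615.1021   0.9279] size [38.3176 18.4066] ang 89.24263000488281
scene sock g c [646.3325  -0.9007] size [90.1788 65.9237] ang 0.37285315990448
pad c [493.4174 274.9151] size [77.1293 96.3388] ang 67.9472885131836
stamp foot c [493.3144 272.5259] size [42.4374 62.7119] ang 69.24369812011719
handle(all) c [490.7843 266.118 ] size [31.8654 51.6087] ang 69.89029693603516
foot hull c [492.7926 272.4576] size [48.3013 63.4757] ang 69.6538314819336
```

```bash
python3 - <<'E'
import cv2,numpy as np
def L(n,b):
    i=cv2.imread(n);x0,y0,x1,y1=b;return cv2.resize(i[y0:y1,x0:x1],(400,400),interpolation=cv2.INTER_NEAREST)
cv2.imwrite("pics/z1.png",np.hstack([L("pics/top0.png",(155,180,195,220)),L("pics/scene0.png",(305,130,345,170))]))
E
```

```text
(no output)
```

View pics/z1.png

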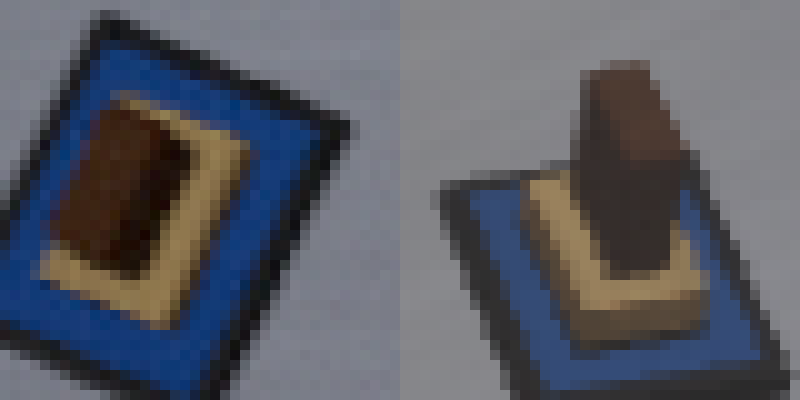

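Checks against the known sizes:

| Item | Measured | Expected |
|---|---|---|
| Tile | 123–125 mm | 124 mm |
| Outline, outer edge | 85 x 66 mm | 80 x 60 mm line centres plus line width |
| Stamp foot | 42 x 63 mm | 44 x 64 mm |
| Block top | 29–30 mm | 30 mm |

I'll refine the socket with its pocket and tab in both views, then write a planning helper.

```bash
cat >> h.py <<'E'
from scipy.spatial.transform import Rotation as Ro
def plan(p,yaw=None):
    s=ctrl.get_state();R=Ro.from_rotvec(s["tool_rot"]);M=R.as_matrix()
    print("t",s["time"],"pos",np.array(s["position"]),"jawyaw",np.degrees(np.arctan2(M[1,1],M[0,1])),"toolx",M[:,0],"grip",s["grip_width"]*87,"F",np.array(s["ft_force"]))
    if yaw is not None:
        y=np.radians(yaw);Y=np.array([np.cos(y),np.sin(y),0]);X=np.array([0,0,-1.]);T=np.c_[X,Y,np.cross(X,Y)]
        rv=Ro.from_matrix(M.T@T).as_rotvec();print("rot units total",np.degrees(rv)/5)
        d=np.array(p)-s["position"];print("travel units total, before rot",M.T@d/.3,"after",T.T@d/.3,"rows",np.linalg.norm(d)/.05)
E
python3 - <<'E'
from h import *
plan([.5,.3,.28],70)
import cv2
# predicted green socket overlay
def ov(n,c,yaw,box,F):
    im=cv2.imread(f"pics/{n}0.png");x0,y0,x1,y1=box
    im=cv2.resize(im[y0:y1,x0:x1],None,fx=F,fy=F,interpolation=cv2.INTER_CUBIC)
    a=np.radians(yaw);R=np.array([[np.cos(a),-np.sin(a)],[np.sin(a),np.cos(a)]])
    for h,z in((28,.024),(18,.024)):
        q=np.array([[1,1],[1,-1],[-1,-1],[-1,1]])*h/1000@R.T+c
        p=(proj(n,np.c_[q,np.full(4,z)])-[x0,y0]+.5)*F-.5
        cv2.polylines(im,[np.round(p).astype(np.int32)],True,(0,0,255),1)
    return im
A=ov("top",[.652,.0012],.6,(242,140,274,172),12);B=ov("scene",[.652,.0012],.6,(270,208,302,240),12)
cv2.imwrite("pics/z2.png",np.hstack([A,B]))
E
```

```text
t 0.1 pos [0.2366 0.6049 0.2216] jawyaw 68.64145570233116 toolx [-0.0005 -0.0017 -1.    ] grip 86.61759700529863 F [-0.415   0.0078 -0.0769]
rot units total [-0.2717  0.0012  0.0198]
travel units total, before rot [-0.1936 -0.627   1.1878] after [-0.1948 -0.6546  1.1726] rows 8.141888843116947
```

View pics/z2.png

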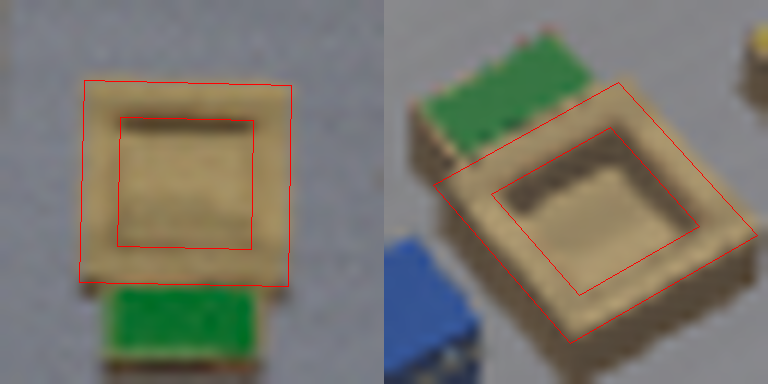

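```bash
python3 -m jog '[{"rot":[0,0,0],"travel":[-0.023,-0.078,0.145],"jaw":-1},{"rot":[0,0,0],"travel":[-0.023,-0.078,0.145],"jaw":-1},{"rot":[0,0,0],"travel":[-0.023,-0.078,0.145],"jaw":-1},{"rot":[0,0,0],"travel":[-0.023,-0.078,0.145],"jaw":-1},{"rot":[0,0,0],"travel":[-0.023,-0.078,0.145],"jaw":-1},{"rot":[0,0,0],"travel":[-0.023,-0.078,0.145],"jaw":-1},{"rot":[0,0,0],"travel":[-0.023,-0.078,0.145],"jaw":-1},{"rot":[0,0,0],"travel":[-0.023,-0.078,0.145],"jaw":-1}]'
python3 -m jog '[{"rot":[-1,0,0],"travel":[0,0,0],"jaw":-1},{"rot":[-1,0,0],"travel":[0,0,0],"jaw":-1},{"rot":[-1,0,0],"travel":[0,0,0],"jaw":-1},{"rot":[-1,0,0],"travel":[0,0,0],"jaw":-1},{"rot":[-1,0,0],"travel":[0,0,0],"jaw":-1},{"rot":[-1,0,0],"travel":[0,0,0],"jaw":-1},{"rot":[-1,0,0],"travel":[0,0,0],"jaw":-1},{"rot":[-1,0,0],"travel":[0,0,0],"jaw":-1}]'
python3 -c "
from h import *
plan([.457,-.241,.2],110)"
```

```text
time: 0.9
position: [0.4935, 0.3024, 0.2778]
tool_rot: [0.292, 1.551, -0.292]
ft_force: [0.7, 0.9, -0.7]
grip_width: 1.001
time: 1.7
position: [0.4924, 0.3041, 0.2772]
tool_rot: [-0.259, 1.556, 0.258]
ft_force: [-0.3, -0.9, -1.0]
grip_width: 1.0
t 1.7 pos [0.4924 0.3041 0.2772] jawyaw 108.84925444806709 toolx [-0.0008 -0.0006 -1.    ] grip 87.00628530096543 F [-0.2503 -0.9432 -1.0435]
rot units total [-0.2302 -0.0112  0.0033]
travel units total, before rot [ 0.2586 -1.6815 -0.6985] after [ 0.2574 -1.6672 -0.7324] rows 11.034337689570158
```

```bash
python3 -m jog '[{"rot":[-0.23,0,0],"travel":[0,0,0],"jaw":-1},{"rot":[0,0,0],"travel":[0.021,-0.139,-0.061],"jaw":-1},{"rot":[0,0,0],"travel":[0.021,-0.139,-0.061],"jaw":-1},{"rot":[0,0,0],"travel":[0.021,-0.139,-0.061],"jaw":-1},{"rot":[0,0,0],"travel":[0.021,-0.139,-0.061],"jaw":-1},{"rot":[0,0,0],"travel":[0.021,-0.139,-0.061],"jaw":-1},{"rot":[0,0,0],"travel":[0.021,-0.139,-0.061],"jaw":-1},{"rot":[0,0,0],"travel":[0.021,-0.139,-0.061],"jaw":-1}]'
python3 -m jog '[{"rot":[0,0,0],"travel":[0.021,-0.139,-0.061],"jaw":-1},{"rot":[0,0,0],"travel":[0.021,-0.139,-0.061],"jaw":-1},{"rot":[0,0,0],"travel":[0.021,-0.139,-0.061],"jaw":-1},{"rot":[0,0,0],"travel":[0.021,-0.139,-0.061],"jaw":-1},{"rot":[0,0,0],"travel":[0.021,-0.139,-0.061],"jaw":-1},{"rot":[0,0,0],"travel":[0,0,0],"jaw":-1},{"rot":[0,0,0],"travel":[0,0,0],"jaw":-1}]'
python3 -c "
from h import *
plan([.457,-.241,.094],110)
for n in('scene','top'):
  cv2.imwrite('pics/'+n+'1.png',cv2.cvtColor(ctrl.get_image(n),cv2.COLOR_RGB2BGR))
"
```

```text
time: 2.5
position: [0.4704, -0.0156, 0.2334]
tool_rot: [-0.27, 1.554, 0.27]
ft_force: [1.3, -0.8, -0.1]
grip_width: 0.999
time: 3.2
position: [0.4548, -0.2418, 0.2018]
tool_rot: [-0.267, 1.555, 0.268]
ft_force: [-0.0, 0.3, 0.3]
grip_width: 1.001
t 3.2 pos [ 0.4548 -0.2418  0.2018] jawyaw 109.55269201202564 toolx [-0.0009  0.0004 -1.    ] grip 87.0644635412018 F [-0.0312  0.2612  0.2778]
rot units total [-0.0895 -0.008  -0.0073]
travel units total, before rot [ 0.3592 -0.0002  0.008 ] after [0.3592 0.     0.0077] rows 2.1555695669256854
```

View pics/scene1.png

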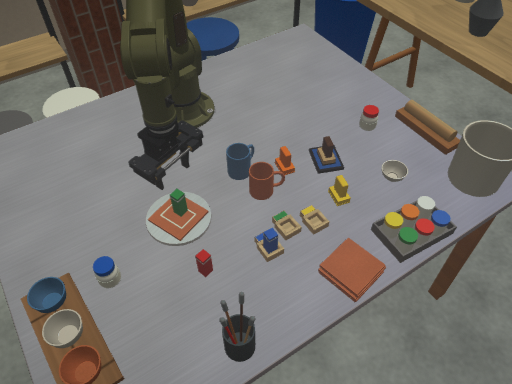

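The gripper is above the tile at about (165,150), with the block top at (178,190). I'll check the TCP projection against the finger positions.

```bash
python3 -c "
from h import *
print(proj('scene',[[.4548,-.2418,.2018],[.457,-.241,.133]]),proj('top',[[.4548,-.2418,.2018],[.457,-.241,.133]]))
a=cv2.imread('pics/scene1.png')[120:220,120:220];b=cv2.imread('pics/top1.png')[165:265,290:390]
cv2.imwrite('pics/z3.png',cv2.resize(np.hstack([a,b]),None,fx=4,fy=4,interpolation=2))"
```

```text
[[172.5703 176.7336]
 [176.79   193.6591]] [[345.1844 210.4583]
 [339.5825 212.8194]]
```

View pics/z3.png

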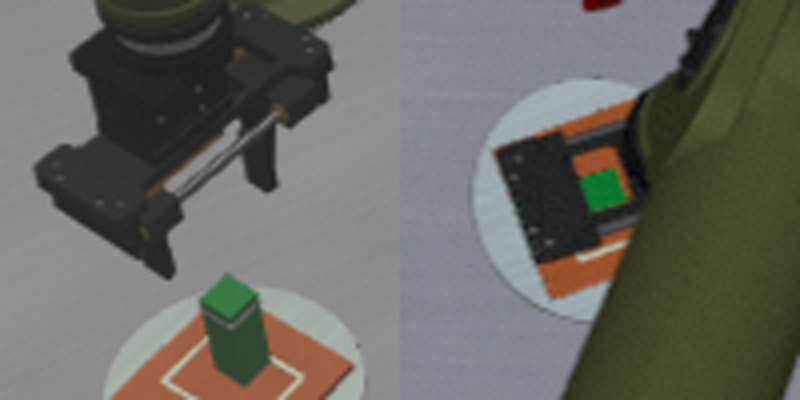

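The finger tips sit at about (161,189) and (186,166), so their midpoint agrees with the projected TCP to about 1 px. Descending to grip.

```bash
python3 -m jog '[{"rot":[-0.09,0,0],"travel":[0.09,0,0.008],"jaw":-1},{"rot":[0,0,0],"travel":[0.09,0,0],"jaw":-1},{"rot":[0,0,0],"travel":[0.09,0,0],"jaw":-1},{"rot":[0,0,0],"travel":[0.089,0,0],"jaw":-1},{"rot":[0,0,0],"travel":[0,0,0],"jaw":-1}]'
python3 -m jog '[{"rot":[0,0,0],"travel":[0,0,0],"jaw":0.2},{"rot":[0,0,0],"travel":[0,0,0],"jaw":1},{"rot":[0,0,0],"travel":[0,0,0],"jaw":1},{"rot":[0,0,0],"travel":[0,0,0],"jaw":1},{"rot":[0,0,0],"travel":[0,0,0],"jaw":1},{"rot":[0,0,0],"travel":[0,0,0],"jaw":1},{"rot":[0,0,0],"travel":[0,0,0],"jaw":1},{"rot":[0,0,0],"travel":[0,0,0],"jaw":1}]' 25
python3 -c "
from h import *
plan([.457,-.241,.094],110)"
```

```text
time: 3.8
position: [0.4557, -0.237, 0.0913]
tool_rot: [-0.277, 1.559, 0.282]
ft_force: [-0.2, 0.6, -0.4]
grip_width: 1.002
time: 4.6
position: [0.458, -0.2405, 0.0946]
tool_rot: [-0.278, 1.552, 0.277]
ft_force: [0.0, -0.5, -0.5]
grip_width: 0.355
t 4.6 pos [ 0.458  -0.2405  0.0946] jawyaw 110.23742830794966 toolx [ 0.0007 -0.0006 -1.    ] grip 30.89668600206124 F [ 0.0177 -0.5142 -0.5034]
rot units total [0.0475 0.0047 0.0094]
travel units total, before rot [ 0.0021 -0.0004 -0.0037] after [ 0.0021 -0.0004 -0.0037] rows 0.02548314129679304
```

```bash
python3 -m jog '[{"rot":[0,0,0],"travel":[-0.05,0,0],"jaw":1},{"rot":[0,0,0],"travel":[-0.1,0,0],"jaw":1},{"rot":[0,0,0],"travel":[-0.12,0,0],"jaw":1},{"rot":[0,0,0],"travel":[-0.12,0,0],"jaw":1},{"rot":[0,0,0],"travel":[-0.1,0,0],"jaw":1},{"rot":[0,0,0],"travel":[-0.05,0,0],"jaw":1},{"rot":[0,0,0],"travel":[0,0,0],"jaw":1},{"rot":[0,0,0],"travel":[0,0,0],"jaw":1}]'
python3 -c "
from h import *
plan([.652,.001,.2],90.4)
for n in('scene','top'):
  cv2.imwrite('pics/'+n+'2.png',cv2.cvtColor(ctrl.get_image(n),cv2.COLOR_RGB2BGR))
a=cv2.imread('pics/scene2.png')[80:240,100:260]
cv2.imwrite('pics/z4.png',cv2.resize(a,None,fx=3.5,fy=3.5,interpolation=2))"
```

```text
time: 5.4
position: [0.4571, -0.2397, 0.2549]
tool_rot: [-0.276, 1.555, 0.278]
ft_force: [-0.6, 0.2, -2.5]
grip_width: 0.34
t 5.4 pos [ 0.4571 -0.2397  0.2549] jawyaw 110.24571401532329 toolx [-0.0021  0.0008 -1.    ] grip 29.6163263163962 F [-0.5602  0.2275 -2.4751]
rot units total [ 3.9692 -0.0219 -0.0132]
travel units total, before rot [0.1823 0.5276 0.8875] after [0.183  0.7978 0.6553] rows 6.29077960836185
```

View pics/z4.png

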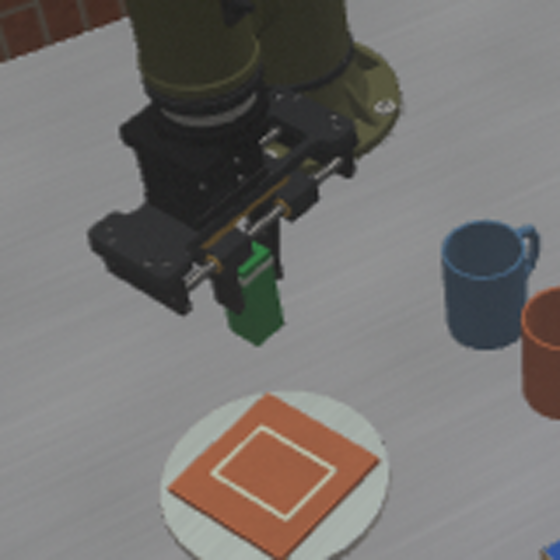

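Block held (29.6 mm opening, about 2.5 N weight), upright, and the outline is now unobstructed. Turning and moving over the socket.

```bash
python3 -m jog '[{"rot":[1,0,0],"travel":[0,0,0],"jaw":1},{"rot":[1,0,0],"travel":[0,0,0],"jaw":1},{"rot":[1,0,0],"travel":[0,0,0],"jaw":1},{"rot":[0.97,0,0],"travel":[0,0,0],"jaw":1}]'
python3 -m jog '[{"rot":[0,0,0],"travel":[0,0.1,0.082],"jaw":1},{"rot":[0,0,0],"travel":[0,0.1,0.082],"jaw":1},{"rot":[0,0,0],"travel":[0,0.1,0.082],"jaw":1},{"rot":[0,0,0],"travel":[0,0.1,0.082],"jaw":1},{"rot":[0,0,0],"travel":[0,0.1,0.082],"jaw":1},{"rot":[0,0,0],"travel":[0,0.1,0.082],"jaw":1},{"rot":[0,0,0],"travel":[0,0.1,0.082],"jaw":1},{"rot":[0,0,0],"travel":[0,0.1,0.082],"jaw":1}]'
python3 -m jog '[{"rot":[0,0,0],"travel":[0.15,0,0],"jaw":1},{"rot":[0,0,0],"travel":[0.15,0,0],"jaw":1},{"rot":[0,0,0],"travel":[0.1,0,0],"jaw":1},{"rot":[0,0,0],"travel":[0,0,0],"jaw":1},{"rot":[0,0,0],"travel":[0,0,0],"jaw":1},{"rot":[0,0,0],"travel":[0,0,0],"jaw":1}]'
python3 -c "
from h import *
plan([.652,.001,.045],90.4)
for n in('scene','top'):
  cv2.imwrite('pics/'+n+'3.png',cv2.cvtColor(ctrl.get_image(n),cv2.COLOR_RGB2BGR))
a=cv2.imread('pics/scene3.png')[150:270,220:340];b=cv2.imread('pics/top3.png')[90:210,200:320]
cv2.imwrite('pics/z5.png',cv2.resize(np.hstack([a,b]),None,fx=3.3,fy=3.3,interpolation=2))"
```

```text
time: 5.9
position: [0.4569, -0.2397, 0.2547]
tool_rot: [-0.002, 1.574, 0.003]
ft_force: [-0.3, 0.2, -1.7]
grip_width: 0.345
time: 6.7
position: [0.653, 0.0026, 0.2541]
tool_rot: [-0.006, 1.574, 0.005]
ft_force: [0.9, -0.9, -2.0]
grip_width: 0.342
time: 7.3
position: [0.6543, 0.001, 0.1385]
tool_rot: [-0.005, 1.567, 0.005]
ft_force: [0.9, 0.4, -2.7]
grip_width: 0.341
t 7.3 pos [0.6543 0.001  0.1385] jawyaw 90.3786406665555 toolx [ 0.0033  0.0001 -1.    ] grip 29.647633938118645 F [ 0.8524  0.3923 -2.6543]
rot units total [-0.0043  0.038  -0.0011]
travel units total, before rot [ 0.3117  0.0001 -0.0088] after [ 0.3117  0.0001 -0.0078] rows 1.870989551101155
```

View pics/z5.png

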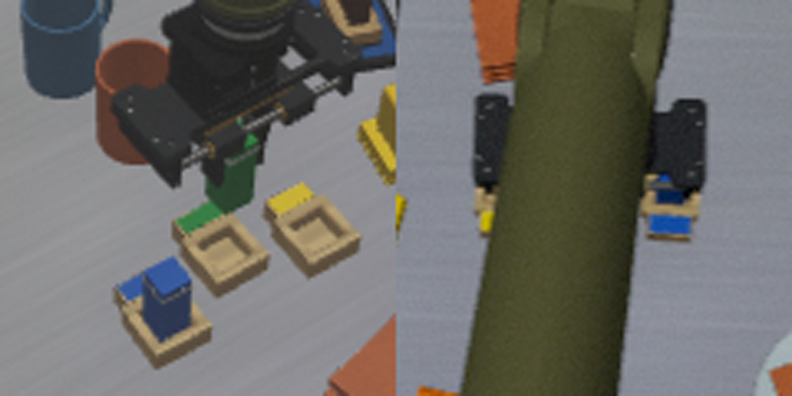

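```bash
python3 -m jog '[{"rot":[0,0.04,0],"travel":[0.1,0,-0.006],"jaw":1},{"rot":[0,0,0],"travel":[0.08,0,0],"jaw":1},{"rot":[0,0,0],"travel":[0.03,0,0],"jaw":1},{"rot":[0,0,0],"travel":[0,0,0],"jaw":1},{"rot":[0,0,0],"travel":[0,0,0],"jaw":1},{"rot":[0,0,0],"travel":[0,0,0],"jaw":1},{"rot":[0,0,0],"travel":[0,0,0],"jaw":1}]'
python3 -c "
from h import *
plan([.652,.001,.047],90.4)
for n in('scene','top'):
  cv2.imwrite('pics/'+n+'4.png',cv2.cvtColor(ctrl.get_image(n),cv2.COLOR_RGB2BGR))
s=ctrl.get_state();p=s['position']
x0,y0,F=260,180,11
im=cv2.resize(cv2.imread('pics/scene4.png')[y0:y0+60,x0:x0+60],None,fx=F,fy=F,interpolation=2)
def dr(c,h,z,col):
    q=np.array([[1,1],[1,-1],[-1,-1],[-1,1]])*h+c
    r=(proj('scene',np.c_[q,np.full(4,z)])-[x0,y0]+.5)*F-.5
    cv2.polylines(im,[np.round(r).astype(np.int32)],True,col,1)
dr([.652,.001],.028,.024,(0,0,255));dr([.652,.001],.018,.024,(0,0,255));dr(p[:2],.015,p[2]-.041,(255,0,255))
cv2.imwrite('pics/z6.png',im[:600])"
```

```text
time: 8.1
position: [0.652, 0.0012, 0.075]
tool_rot: [-0.005, 1.572, 0.006]
ft_force: [1.0, 0.4, -2.1]
grip_width: 0.347
t 8.1 pos [0.652  0.0012 0.075 ] jawyaw 90.38822779335497 toolx [-0.001   0.0003 -1.    ] grip 30.154090314074242 F [ 1.0361  0.4313 -2.1269]
rot units total [-0.0024 -0.0116 -0.0036]
travel units total, before rot [ 0.0933 -0.0006  0.0001] after [ 0.0933 -0.0006 -0.    ] rows 0.5596428896932106
```

View pics/z6.png

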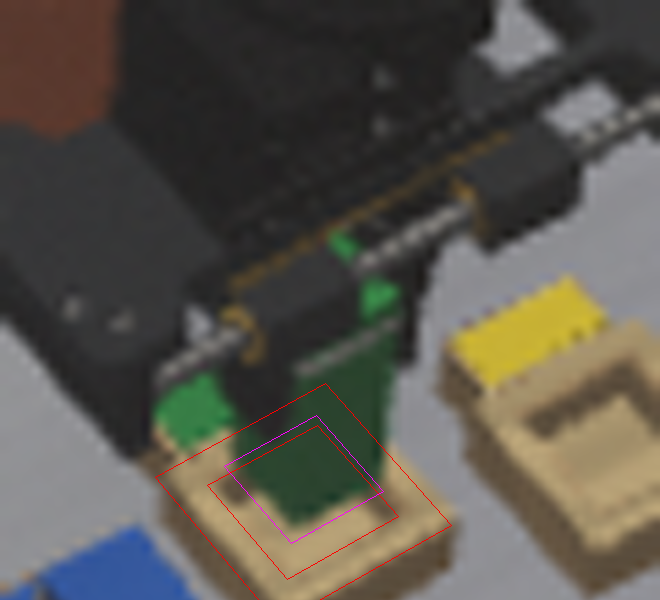

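The block appears about 1.5 px higher than predicted. I'll check that against scene2, where it is seen against the plain table.

```bash
python3 -c "
from h import *
def go(n,p,yaw,x0,y0,F=11):
    im=cv2.resize(cv2.imread(n)[y0:y0+36,x0:x0+36],None,fx=F,fy=F,interpolation=2)
    a=np.radians(yaw);R=np.array([[np.cos(a),-np.sin(a)],[np.sin(a),np.cos(a)]])
    for z,c in((p[2]-.041,(255,0,255)),(p[2]+.039,(0,255,255))):
        q=np.array([[1,1],[1,-1],[-1,-1],[-1,1]])*.015@R.T+p[:2]
        r=(proj('scene',np.c_[q,np.full(4,z)])-[x0,y0]+.5)*F-.5
        cv2.polylines(im,[np.round(r).astype(np.int32)],True,c,1)
    return im
cv2.imwrite('pics/z7.png',np.hstack([go('pics/scene2.png',[.4571,-.2397,.2549],20,154,146),go('pics/scene3.png',[.6543,.001,.1385],0.4,272,182)]))"
```

```text
(no output)
```

View pics/z7.png

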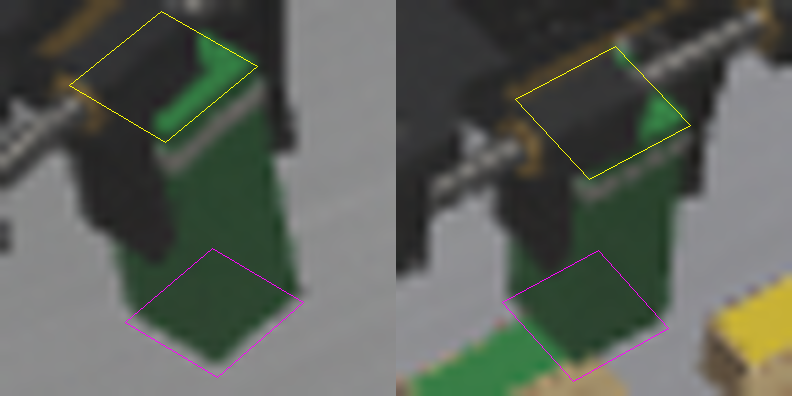

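Top corners match; the bottom is about 1 px off, which could be a small swing or height error (2 mm or so). I'll nudge +x by 1 mm and descend in small steps while watching the force.

```bash
python3 -m jog '[{"rot":[0,0,0],"travel":[0.012,0,0.004],"jaw":1},{"rot":[0,0,0],"travel":[0.012,0,0],"jaw":1},{"rot":[0,0,0],"travel":[0.012,0,0],"jaw":1},{"rot":[0,0,0],"travel":[0,0,0],"jaw":1},{"rot":[0,0,0],"travel":[0,0,0],"jaw":1}]'
python3 -m jog '[{"rot":[0,0,0],"travel":[0.01,0,0],"jaw":1},{"rot":[0,0,0],"travel":[0.01,0,0],"jaw":1},{"rot":[0,0,0],"travel":[0,0,0],"jaw":1}]'
python3 -c "
from h import *
plan([.652,.001,.047],90.4)
cv2.imwrite('pics/z8.png',cv2.resize(cv2.cvtColor(ctrl.get_image('scene'),cv2.COLOR_RGB2BGR)[190:240,265:315],None,fx=11,fy=11,interpolation=2))"
```

```text
time: 8.7
position: [0.652, 0.0012, 0.0623]
tool_rot: [-0.005, 1.575, 0.005]
ft_force: [0.1, -0.4, -2.5]
grip_width: 0.343
time: 9.0
position: [0.6517, 0.0012, 0.056]
tool_rot: [-0.005, 1.575, 0.005]
ft_force: [0.4, 0.1, -2.6]
grip_width: 0.34
t 9.0 pos [0.6517 0.0012 0.056 ] jawyaw 90.39034439429659 toolx [-0.0045 -0.     -1.    ] grip 29.60255195307817 F [ 0.427   0.1099 -2.5763]
rot units total [-0.0019 -0.0511  0.0001]
travel units total, before rot [ 0.0301 -0.0008  0.0011] after [ 0.0301 -0.0008  0.001 ] rows 0.18097058785083792
```

View pics/z8.png

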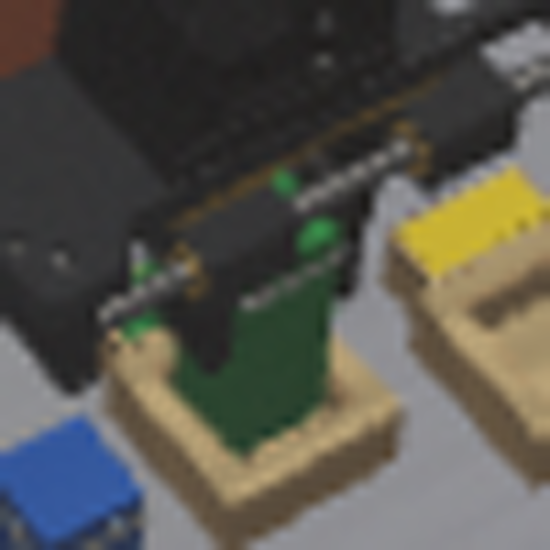

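The block is in the pocket mouth with no contact force. Going the remaining ~9 mm.

```bash
python3 -m jog '[{"rot":[0,0.05,0],"travel":[0.01,0,0],"jaw":1},{"rot":[0,0,0],"travel":[0.01,0,0],"jaw":1},{"rot":[0,0,0],"travel":[0.006,0,0],"jaw":1},{"rot":[0,0,0],"travel":[0,0,0],"jaw":1}]'
python3 -m jog '[{"rot":[0,0,0],"travel":[0.006,0,0],"jaw":1},{"rot":[0,0,0],"travel":[0,0,0],"jaw":1}]'
python3 -c "
from h import *
plan([.652,.001,.047],90.4)"
```

```text
time: 9.45
position: [0.6517, 0.0012, 0.0483]
tool_rot: [-0.005, 1.579, 0.005]
ft_force: [-0.5, 0.4, -2.4]
grip_width: 0.346
time: 9.65
position: [0.6523, 0.0012, 0.0479]
tool_rot: [-0.005, 1.578, 0.006]
ft_force: [-2.5, -0.2, 2.8]
grip_width: 0.342
t 9.65 pos [0.6523 0.0012 0.0479] jawyaw 90.38618782808243 toolx [-0.0075  0.0003 -1.    ] grip 29.783469566423722 F [-2.5296 -0.1948  2.7708]
rot units total [-0.0027 -0.0859 -0.004 ]
travel units total, before rot [ 0.0031 -0.0006 -0.0008] after [ 0.0031 -0.0006 -0.0008] rows 0.01948034880633647
```

Floor contact was felt: the vertical reading went from -2.4 to +2.8 N at the expected height. Levelling and releasing gently.

```bash
python3 -m jog '[{"rot":[0,-0.085,0],"travel":[0,0,0],"jaw":1},{"rot":[0,0,0],"travel":[0,0,0],"jaw":0.2},{"rot":[0,0,0],"travel":[0,0,0],"jaw":0.1},{"rot":[0,0,0],"travel":[0,0,0],"jaw":-0.05},{"rot":[0,0,0],"travel":[0,0,0],"jaw":-0.05},{"rot":[0,0,0],"travel":[0,0,0],"jaw":-0.05}]'
python3 -m jog '[{"rot":[0,0,0],"travel":[-0.05,0,0],"jaw":-0.05},{"rot":[0,0,0],"travel":[-0.1,0,0],"jaw":-0.05},{"rot":[0,0,0],"travel":[-0.16,0,0],"jaw":-0.05},{"rot":[0,0,0],"travel":[-0.16,0,0],"jaw":-0.05},{"rot":[0,0,0],"travel":[-0.16,0,0],"jaw":-1},{"rot":[0,0,0],"travel":[-0.06,0,0],"jaw":-1},{"rot":[0,0,0],"travel":[0,0,0],"jaw":-1}]'
python3 -c "
from h import *
plan([.493,.272,.25],69.5)
for n in('scene','top'):
  cv2.imwrite('pics/'+n+'5.png',cv2.cvtColor(ctrl.get_image(n),cv2.COLOR_RGB2BGR))
cv2.imwrite('pics/z9.png',cv2.resize(cv2.imread('pics/scene5.png')[180:250,240:340],None,fx=8,fy=8,interpolation=2))"
```

```text
time: 10.25
position: [0.6522, 0.0012, 0.0469]
tool_rot: [-0.005, 1.571, 0.005]
ft_force: [-0.2, 0.2, -0.3]
grip_width: 0.514
time: 10.95
position: [0.6542, 0.0007, 0.2597]
tool_rot: [-0.004, 1.562, 0.006]
ft_force: [-0.3, 0.1, 0.6]
grip_width: 0.717
t 10.95 pos [0.6542 0.0007 0.2597] jawyaw 90.37275592662215 toolx [ 0.0083  0.0008 -1.    ] grip 62.37336787155857 F [-0.2648  0.0883  0.5807]
rot units total [ 4.1745  0.0925 -0.0258]
travel units total, before rot [ 0.0287  0.9077 -0.5318] after [ 0.0324  0.6588 -0.8201] rows 6.31470872765688
```

View pics/z9.png

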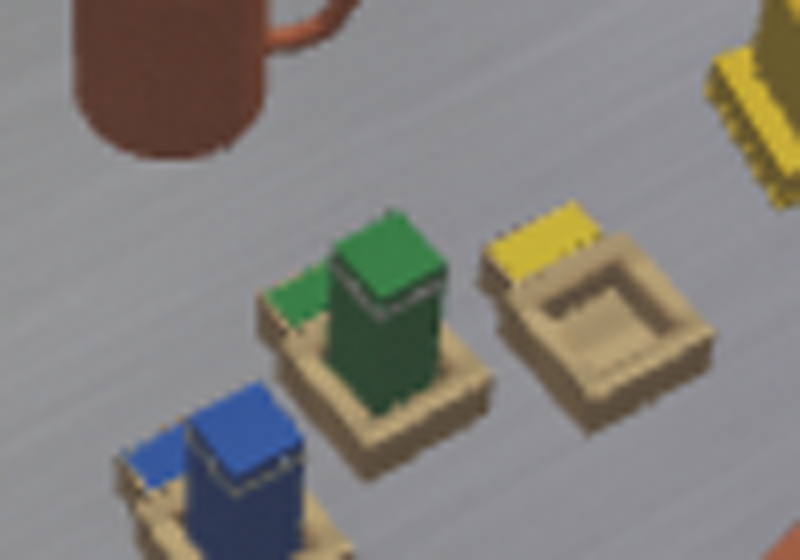

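The green block is upright and seated like the blue one at the same depth (top at about (289,211), label behind it). Now refining the stamp from both views, and the outline from unobstructed picture scene2.

```bash
cat > m2.py <<'E'
from m import *
print("-----")
def ld(f): return cv2.resize(cv2.imread(f),None,fx=F,fy=F,interpolation=cv2.INTER_CUBIC)
S2=ld("pics/scene2.png");box=(140,180,215,245)
o=mask(S2,(3,110,60),(18,255,255),box);c=cv2.convexHull(big(o))[:,0,:];show("s2 tile",rect("scene",c,.053))
ins=np.zeros_like(o);cv2.fillConvexPoly(ins,c,255);ins=cv2.erode(ins,np.ones((13,13)))
# outline ring: outer and inner contour of white
for th in (70,85,100):
    w=mask(S2,(0,0,120),(180,th,255),box)&ins
    cc,hh=cv2.findContours(w,cv2.RETR_CCOMP,cv2.CHAIN_APPROX_NONE)
    for k in sorted(cc,key=cv2.contourArea)[-2:]: show(f"s2 outline {th}",rect("scene",k[:,0,:],.053))
for n,im in(("top",T),("scene",ld("pics/scene5.png"))):
    b=(150,180,190,220) if n=="top" else (310,130,345,172)
    for v in (60,75,85,95):
        m=mask(im,(0,40,v),(14,255,140),b)
        if m.any(): show(f"{n} handletop v>{v}",rect(n,big(m),.090))
    f=mask(im,(12,40,100),(28,220,255),b);show(n+" foottop",rect(n,big(f),.034))
E
python3 m2.py | sed '1,/-----/d'
```

```text
s2 tile c [ 464.7654 -253.7419] size [125.2239 124.678 ] ang 21.527212142944336
s2 outline 70 c [ 461.8239 -253.2286] size [78.0974 57.9063] ang 21.35096549987793
s2 outline 70 c [ 462.2004 -252.9727] size [84.896  64.9319] ang 21.477787017822266
s2 outline 85 c [ 462.3015 -253.049 ] size [76.7679 57.0789] ang 21.357906341552734
s2 outline 85 c [ 462.1855 -252.9741] size [86.0658 65.7578] ang 21.484712600708008
s2 outline 100 c [ 462.3113 -253.1278] size [75.9467 56.1125] ang 21.367168426513672
s2 outline 100 c [ 462.2255 -252.9872] size [87.1395 66.4166] ang 21.381591796875
top handletop v>60 c [502.832  269.8879] size [15.3671 15.7359] ang 72.35187530517578
top handletop v>75 c [453.2053 262.3404] size [3.3745 0.6574] ang 65.39189910888672
top handletop v>85 c [453.2053 262.3404] size [3.3745 0.6574] ang 65.39189910888672
top handletop v>95 c [458.9019 277.1489] size [4.0451 0.6578] ang 65.39697265625
top foottop c [492.9706 271.9261] size [42.4731 63.6062] ang 68.52793884277344
scene handletop v>60 c [512.4649 274.6997] size [ 7.5604 14.7076] ang 22.85550308227539
scene handletop v>75 c [511.7143 278.4052] size [3.8938 8.1683] ang 44.753273010253906
scene handletop v>85 c [567.7984 229.2083] size [3.1412 3.3279] ang 31.395721435546875
scene handletop v>95 c [512.1035 278.6495] size [0.6855 2.2494] ang 86.87189483642578
scene foottop c [497.4067 273.3088] size [44.917  57.9889] ang 69.23300170898438
```

```bash
python3 -m jog '[{"rot":[1,0,0],"travel":[0,0,0],"jaw":-0.38},{"rot":[1,0,0],"travel":[0,0,0],"jaw":-0.38},{"rot":[1,0,0],"travel":[0,0,0],"jaw":-0.38},{"rot":[1,0,0],"travel":[0,0,0],"jaw":-0.38},{"rot":[0.25,0,0],"travel":[0,0,0],"jaw":-0.38}]'
python3 -m jog '[{"rot":[0,0,0],"travel":[0,0.082,-0.102],"jaw":-0.38},{"rot":[0,0,0],"travel":[0,0.082,-0.102],"jaw":-0.38},{"rot":[0,0,0],"travel":[0,0.082,-0.102],"jaw":-0.38},{"rot":[0,0,0],"travel":[0,0.082,-0.102],"jaw":-0.38},{"rot":[0,0,0],"travel":[0,0.082,-0.102],"jaw":-0.38},{"rot":[0,0,0],"travel":[0,0.082,-0.102],"jaw":-0.38},{"rot":[0,0,0],"travel":[0,0.082,-0.102],"jaw":-0.38},{"rot":[0,0,0],"travel":[0,0.082,-0.102],"jaw":-0.38}]'
python3 -m jog '[{"rot":[0,0,0],"travel":[0.12,0,0],"jaw":-0.38},{"rot":[0,0,0],"travel":[0.12,0,0],"jaw":-0.38},{"rot":[0,0,0],"travel":[0.06,0,0],"jaw":-0.38},{"rot":[0,0,0],"travel":[0,0,0],"jaw":-0.38},{"rot":[0,0,0],"travel":[0,0,0],"jaw":-0.38},{"rot":[0,0,0],"travel":[0,0,0],"jaw":-0.38}]'
python3 -c "
from h import *
plan([.493,.272,.052],69)
for n in('scene','top'):
  cv2.imwrite('pics/'+n+'6.png',cv2.cvtColor(ctrl.get_image(n),cv2.COLOR_RGB2BGR))
cv2.imwrite('pics/z10.png',cv2.resize(np.hstack([cv2.imread('pics/scene6.png')[90:190,270:370],cv2.imread('pics/top6.png')[150:250,120:220]]),None,fx=4,fy=4,interpolation=2))
print(proj('scene',ctrl.get_state()['position']))"
```

```text
time: 11.55
position: [0.6511, 0.0013, 0.2518]
tool_rot: [0.286, 1.556, -0.288]
ft_force: [0.3, -0.2, -0.8]
grip_width: 0.696
time: 12.35
position: [0.4919, 0.2732, 0.253]
tool_rot: [0.283, 1.554, -0.286]
ft_force: [0.2, 0.3, 0.9]
grip_width: 0.693
time: 12.95
position: [0.4943, 0.2726, 0.1654]
tool_rot: [0.287, 1.551, -0.284]
ft_force: [0.4, 0.5, -0.4]
grip_width: 0.69
t 12.95 pos [0.4943 0.2726 0.1654] jawyaw 69.1540427428946 toolx [ 0.0013  0.0012 -1.    ] grip 60.06710038433671 F [ 0.3964  0.496  -0.4289]
rot units total [ 0.0308  0.0092 -0.0183]
travel units total, before rot [ 0.3781 -0.004  -0.0035] after [ 0.3781 -0.0035 -0.0032] rows 2.2688848289354278
[[330.5756 123.5293]]
```

View pics/z10.png

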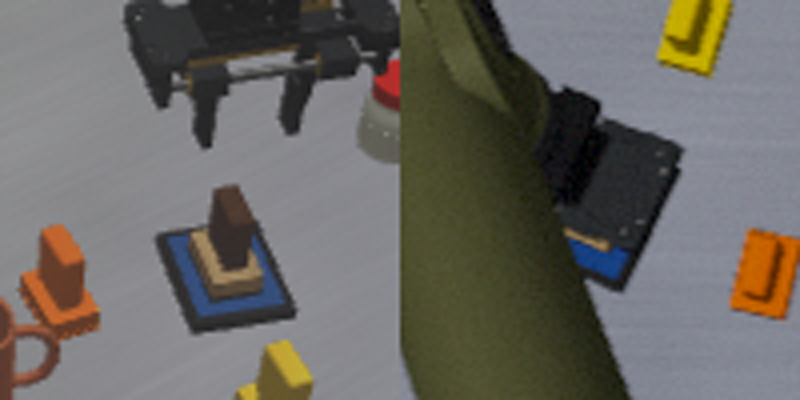

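The open fingers straddle the stamp handle (handle top at about (328,138) in the scene view). The jar and orange look-alike are clear. Descending and gripping.

```bash
python3 -m jog '[{"rot":[0,0,0],"travel":[0.1,-0.002,-0.002],"jaw":-0.38},{"rot":[0,0,0],"travel":[0.1,0,0],"jaw":-0.38},{"rot":[0,0,0],"travel":[0.1,0,0],"jaw":-0.38},{"rot":[0,0,0],"travel":[0.078,0,0],"jaw":-0.38},{"rot":[0,0,0],"travel":[0,0,0],"jaw":-0.38},{"rot":[0,0,0],"travel":[0,0,0],"jaw":-0.38}]'
python3 -m jog '[{"rot":[0,0,0],"travel":[0,0,0],"jaw":0},{"rot":[0,0,0],"travel":[0,0,0],"jaw":0.3},{"rot":[0,0,0],"travel":[0,0,0],"jaw":1},{"rot":[0,0,0],"travel":[0,0,0],"jaw":1},{"rot":[0,0,0],"travel":[0,0,0],"jaw":1},{"rot":[0,0,0],"travel":[0,0,0],"jaw":1},{"rot":[0,0,0],"travel":[0,0,0],"jaw":1},{"rot":[0,0,0],"travel":[0,0,0],"jaw":1}]' 30
python3 -c "
from h import *
plan([.493,.272,.25],69)
cv2.imwrite('pics/z11.png',cv2.resize(cv2.cvtColor(ctrl.get_image('scene'),cv2.COLOR_RGB2BGR)[110:180,280:380],None,fx=8,fy=8,interpolation=2))"
```

```text
time: 13.65
position: [0.4932, 0.2722, 0.0517]
tool_rot: [0.286, 1.552, -0.285]
ft_force: [0.4, 0.8, 1.2]
grip_width: 0.689
time: 14.45
position: [0.4928, 0.2721, 0.0509]
tool_rot: [0.286, 1.552, -0.285]
ft_force: [-0.6, 0.3, 1.0]
grip_width: 0.251
t 14.45 pos [0.4928 0.2721 0.0509] jawyaw 69.14374827796688 toolx [-0.0001  0.0003 -1.    ] grip 21.87232724158688 F [-0.624   0.2679  1.022 ]
rot units total [ 0.0288 -0.0024 -0.0033]
travel units total, before rot [-0.6637  0.      0.0007] after [-0.6637 -0.0002  0.0009] rows 3.982186598605886
```

View pics/z11.png

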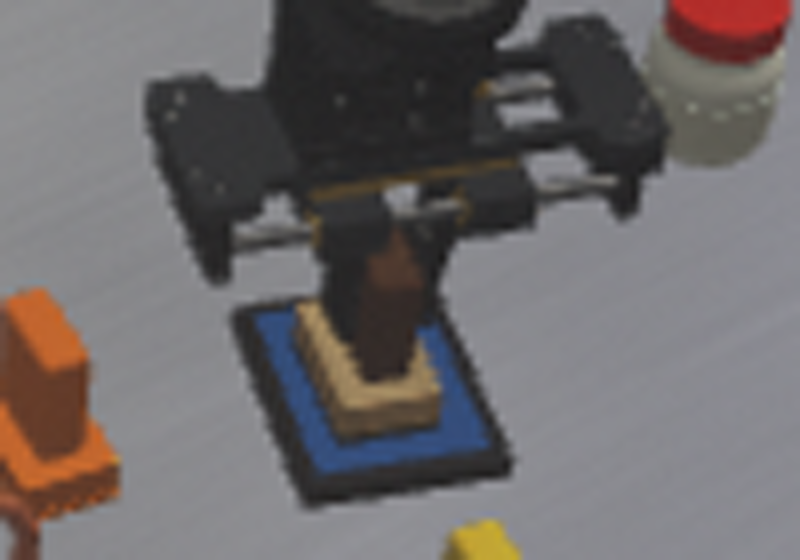

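Handle gripped (21.9 mm). Lifting.

```bash
python3 -m jog '[{"rot":[0,0,0],"travel":[-0.04,0,0],"jaw":1},{"rot":[0,0,0],"travel":[-0.1,0,0],"jaw":1},{"rot":[0,0,0],"travel":[-0.14,0,0],"jaw":1},{"rot":[0,0,0],"travel":[-0.14,0,0],"jaw":1},{"rot":[0,0,0],"travel":[-0.14,0,0],"jaw":1},{"rot":[0,0,0],"travel":[-0.1,0,0],"jaw":1},{"rot":[0,0,0],"travel":[-0.04,0,0],"jaw":1},{"rot":[0,0,0],"travel":[0,0,0],"jaw":1}]'
python3 -m jog '[{"rot":[-1,0,0],"travel":[0,0,0],"jaw":1},{"rot":[-1,0,0],"travel":[0,0,0],"jaw":1},{"rot":[-1,0,0],"travel":[0,0,0],"jaw":1},{"rot":[-1,0,0],"travel":[0,0,0],"jaw":1},{"rot":[-1,0,0],"travel":[0,0,0],"jaw":1},{"rot":[-1,0,0],"travel":[0,0,0],"jaw":1},{"rot":[-1,0,0],"travel":[0,0,0],"jaw":1},{"rot":[-1,0,0],"travel":[0,0,0],"jaw":1}]'
python3 -m jog '[{"rot":[-0.47,0,0],"travel":[0,0,0],"jaw":1},{"rot":[0,0,0],"travel":[0,0,0],"jaw":1}]'
python3 -c "
from h import *
plan([.4635,-.2543,.2],111.5)"
```

```text
time: 15.3
position: [0.4934, 0.2721, 0.2624]
tool_rot: [0.287, 1.55, -0.284]
ft_force: [0.4, 0.2, -1.7]
grip_width: 0.257
time: 16.1
position: [0.4915, 0.2712, 0.2577]
tool_rot: [-0.267, 1.559, 0.263]
ft_force: [0.1, -0.2, -1.0]
grip_width: 0.25
time: 16.3
position: [0.4916, 0.2712, 0.258]
tool_rot: [-0.296, 1.555, 0.293]
ft_force: [0.3, 0.7, -1.8]
grip_width: 0.251
t 16.3 pos [0.4916 0.2712 0.258 ] jawyaw 111.48651850869423 toolx [-0.004  -0.0028 -1.    ] grip 21.797800131107266 F [ 0.2683  0.7383 -1.8385]
rot units total [-0.0027 -0.0548  0.0126]
travel units total, before rot [ 0.1987 -1.5955 -0.7278] after [ 0.1934 -1.5955 -0.7292] rows 10.589246044329977
```

```bash
python3 -m jog '[{"rot":[0,-0.05,0],"travel":[0.005,-0.08,-0.037],"jaw":1},{"rot":[0,0,0],"travel":[0.012,-0.133,-0.061],"jaw":1},{"rot":[0,0,0],"travel":[0.012,-0.133,-0.061],"jaw":1},{"rot":[0,0,0],"travel":[0.012,-0.133,-0.061],"jaw":1},{"rot":[0,0,0],"travel":[0.012,-0.133,-0.061],"jaw":1},{"rot":[0,0,0],"travel":[0.012,-0.133,-0.061],"jaw":1},{"rot":[0,0,0],"travel":[0.012,-0.133,-0.061],"jaw":1},{"rot":[0,0,0],"travel":[0.012,-0.133,-0.061],"jaw":1}]'
python3 -m jog '[{"rot":[0,0,0],"travel":[0.012,-0.133,-0.061],"jaw":1},{"rot":[0,0,0],"travel":[0.012,-0.133,-0.061],"jaw":1},{"rot":[0,0,0],"travel":[0.012,-0.133,-0.061],"jaw":1},{"rot":[0,0,0],"travel":[0.012,-0.133,-0.061],"jaw":1},{"rot":[0,0,0],"travel":[0,-0.05,-0.022],"jaw":1},{"rot":[0,0,0],"travel":[0,0,0],"jaw":1},{"rot":[0,0,0],"travel":[0,0,0],"jaw":1},{"rot":[0,0,0],"travel":[0,0,0],"jaw":1}]'
python3 -c "
from h import *
plan([.4635,-.2543,.118],111.5)
for n in('scene','top'):
  cv2.imwrite('pics/'+n+'7.png',cv2.cvtColor(ctrl.get_image(n),cv2.COLOR_RGB2BGR))
cv2.imwrite('pics/z12.png',cv2.resize(np.hstack([cv2.imread('pics/scene7.png')[140:240,120:220],cv2.imread('pics/top7.png')[160:260,290:390]]),None,fx=4,fy=4,interpolation=2))"
```

```text
time: 17.1
position: [0.4731, -0.0629, 0.232]
tool_rot: [-0.292, 1.549, 0.295]
ft_force: [1.2, 0.3, -1.9]
grip_width: 0.247
time: 17.9
position: [0.4644, -0.2509, 0.218]
tool_rot: [-0.294, 1.547, 0.298]
ft_force: [0.2, -0.5, -1.6]
grip_width: 0.252
t 17.9 pos [ 0.4644 -0.2509  0.218 ] jawyaw 111.61736234644684 toolx [ 0.0026  0.0029 -1.    ] grip 21.898386623779427 F [ 0.158  -0.5383 -1.571 ]
rot units total [ 0.0234  0.0402 -0.0198]
travel units total, before rot [ 0.3334 -0.0101 -0.0081] after [ 0.3334 -0.0095 -0.0069] rows 2.001925864321995
```

View pics/z12.png

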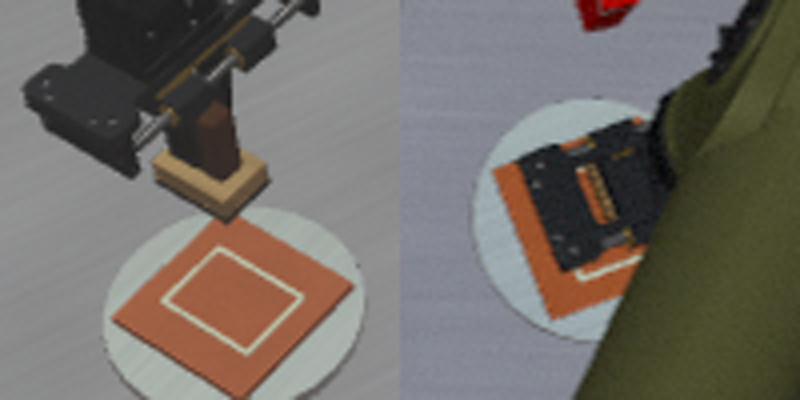

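The stamp is held level over the tile; the foot is at about (173,184) in the scene view. Lowering to ~22 mm clearance and measuring foot against outline.

```bash
python3 -m jog '[{"rot":[0,0.04,-0.02],"travel":[0.08,-0.0095,-0.007],"jaw":1},{"rot":[0,0,0],"travel":[0.1,0,0],"jaw":1},{"rot":[0,0,0],"travel":[0.09,0,0],"jaw":1},{"rot":[0,0,0],"travel":[0.05,0,0],"jaw":1},{"rot":[0,0,0],"travel":[0.025,0,0],"jaw":1},{"rot":[0,0,0],"travel":[0,0,0],"jaw":1},{"rot":[0,0,0],"travel":[0,0,0],"jaw":1},{"rot":[0,0,0],"travel":[0,0,0],"jaw":1}]'
cat > m3.py <<'E'
from h import *
import sys
k=sys.argv[1]
plan([.4635,-.2543,.102],111.5)
for n in('scene','top'):
  cv2.imwrite(f'pics/{n}{k}.png',cv2.cvtColor(ctrl.get_image(n),cv2.COLOR_RGB2BGR))
p=np.array(ctrl.get_state()['position']);F=10;x0,y0=145,185
im=cv2.resize(cv2.imread(f'pics/scene{k}.png')[y0:y0+56,x0:x0+70],None,fx=F,fy=F,interpolation=2)
a=np.radians(21.5);R=np.array([[np.cos(a),-np.sin(a)],[np.sin(a),np.cos(a)]])
def dr(c,hx,hy,z,col):
    q=np.array([[hx,hy],[hx,-hy],[-hx,-hy],[-hx,hy]])@R.T+c
    r=(proj('scene',np.c_[q,np.full(4,z)])-[x0,y0]+.5)*F-.5
    cv2.polylines(im,[np.round(r).astype(np.int32)],True,col,1)
dr([.4635,-.2543],.04,.03,.053,(255,0,0))
dr(p[:2],.032,.022,p[2]-.039,(255,0,255));dr(p[:2],.032,.022,p[2]-.017,(0,255,255))
cv2.imwrite(f'pics/ov{k}.png',im)
E
python3 m3.py 8
```

```text
time: 18.8
position: [0.4644, -0.2568, 0.1165]
tool_rot: [-0.296, 1.548, 0.292]
ft_force: [0.0, 0.4, -0.3]
grip_width: 0.251
t 18.8 pos [ 0.4644 -0.2568  0.1165] jawyaw 111.49836537968532 toolx [ 0.0034 -0.0018 -1.    ] grip 21.861084165358104 F [ 0.0141  0.4365 -0.2956]
rot units total [-0.0003  0.0283  0.0332]
travel units total, before rot [0.0483 0.0089 0.0001] after [0.0483 0.0088 0.0003] rows 0.2945514140776383
```

View pics/ov8.png

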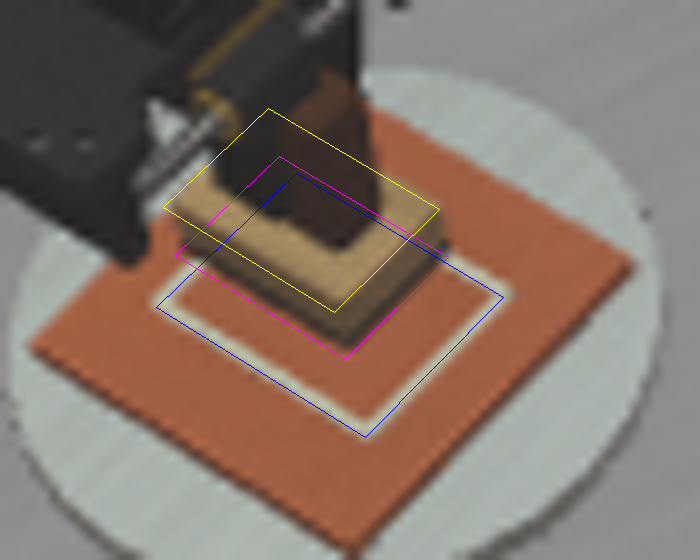

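```bash
python3 -m jog '[{"rot":[0,0,0],"travel":[0,0,0],"jaw":1},{"rot":[0,0,0],"travel":[0,0,0],"jaw":1},{"rot":[0,0,0],"travel":[0,0,0],"jaw":1},{"rot":[0,0,0],"travel":[0,0,0],"jaw":1},{"rot":[0,0,0],"travel":[0,0,0],"jaw":1}]'
python3 m3.py 9
cat > m4.py <<'E'
from h import *
import sys
k=sys.argv[1];F=8
im=cv2.resize(cv2.imread(f'pics/scene{k}.png'),None,fx=F,fy=F,interpolation=cv2.INTER_CUBIC)
h=cv2.cvtColor(im,cv2.COLOR_BGR2HSV)
x0,y0,x1,y1=[v*F for v in(145,185,215,241)]
c=h[y0:y1,x0:x1]
for x in range(150,200,6): pass
wood=cv2.inRange(c,(11,60,100),(28,200,255)); side=cv2.inRange(c,(11,30,20),(30,200,255))
v=im[y0:y1,x0:x1].copy(); v[wood>0]=(0,0,255)
cv2.imwrite(f'pics/mk{k}.png',np.hstack([v[:400,:400],cv2.cvtColor(side,cv2.COLOR_GRAY2BGR)[:400,:400]]))
E
python3 m4.py 9
```

```text
time: 19.4
position: [0.4634, -0.2564, 0.1152]
tool_rot: [-0.295, 1.55, 0.293]
ft_force: [-0.2, -0.4, -1.7]
grip_width: 0.255
t 19.4 pos [ 0.4634 -0.2564  0.1152] jawyaw 111.491402994623 toolx [ 0.001  -0.0012 -1.    ] grip 22.173636289050734 F [-0.1893 -0.371  -1.6556]
rot units total [-0.0017  0.0057  0.0176]
travel units total, before rot [0.044  0.0064 0.0028] after [0.044  0.0063 0.0028] rows 0.26707584960877695
```

View pics/ov9.png

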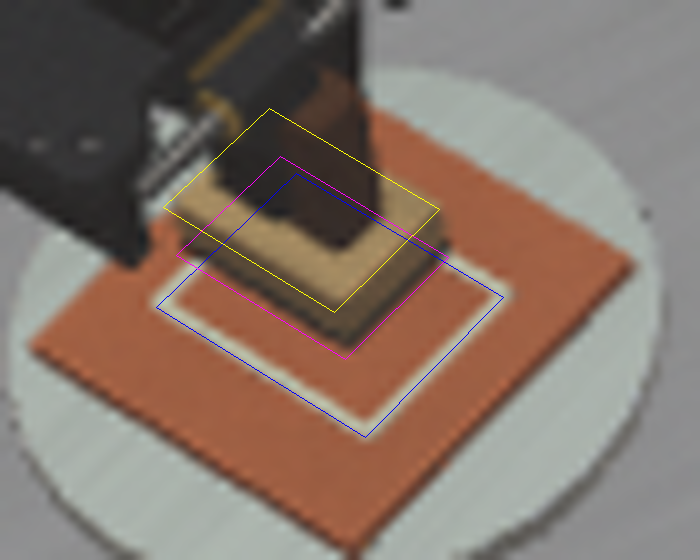

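View pics/mk9.png

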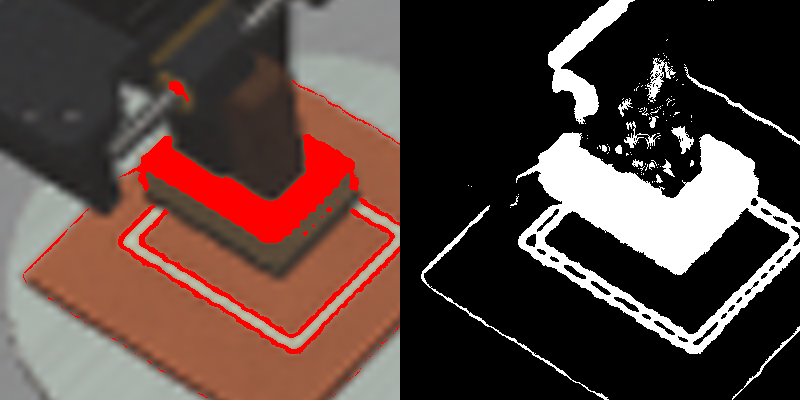

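```bash
cat > m5.py <<'E'
from h import *
import sys
# args: observed corner pixels in ov picture (10x, origin 145,185)
def est(obs,z,c0,yaw,hx,hy):
    a=np.radians(yaw);R=np.array([[np.cos(a),-np.sin(a)],[np.sin(a),np.cos(a)]])
    out=[]
    for o in obs:
        w=cast('scene',(np.array(o)+.5)/10-.5+[145,185],z)[0,:2]
        q=np.array([[hx,hy],[hx,-hy],[-hx,-hy],[-hx,hy]])@R.T
        i=np.argmin(np.linalg.norm(c0+q-w,axis=1)); out.append(w-q[i])
    out=np.array(out);print(out*1000,"mean",out.mean(0)*1000);return out.mean(0)
if __name__=="__main__":
    c=np.array([.4635,-.2550])
    est([(341,304),(446,209),(177,210)],.1152-.017,c,21.5,.031,.021)
    est([(350,346),(446,256)],.1152-.039,c,21.5,.031,.021)
    est([(508,291),(367,427),(160,300)],.053,c,21.5,.04,.03)
    p=np.array([.4635,-.255,.08]);print([(proj('scene',p+d)-proj('scene',p))[0] for d in np.eye(3)*.001])
E
python3 m5.py
```

```text
[[ 463.3539 -254.1673]
 [ 465.1869 -253.397 ]
 [ 465.8944 -254.8006]] mean [ 464.8118 -254.1217]
[[ 461.4352 -253.6895]
 [ 463.5001 -255.4127]] mean [ 462.4677 -254.5511]
[[ 462.3341 -252.0025]
 [ 460.7757 -252.3386]
 [ 461.9252 -252.278 ]] mean [ 461.6783 -252.2064]
[array([0.1595, 0.2322]), array([ 0.3158, -0.1542]), array([-0.0491, -0.2156])]
```

In the scene frame the stamp is about 2 mm off the outline, mostly along the jaw axis; the absolute poses say the same. Correcting and lowering to ~10.5 mm gap.

```bash
python3 -m jog '[{"rot":[0,0.006,0.018],"travel":[0,0.007,0],"jaw":1},{"rot":[0,0,0],"travel":[0.012,0,0],"jaw":1},{"rot":[0,0,0],"travel":[0.012,0,0],"jaw":1},{"rot":[0,0,0],"travel":[0.01,0,0],"jaw":1},{"rot":[0,0,0],"travel":[0.008,0,0],"jaw":1},{"rot":[0,0,0],"travel":[0,0,0],"jaw":1},{"rot":[0,0,0],"travel":[0,0,0],"jaw":1},{"rot":[0,0,0],"travel":[0,0,0],"jaw":1}]'
python3 -m jog '[{"rot":[0,0,0],"travel":[0,0,0],"jaw":1},{"rot":[0,0,0],"travel":[0,0,0],"jaw":1},{"rot":[0,0,0],"travel":[0,0,0],"jaw":1},{"rot":[0,0,0],"travel":[0,0,0],"jaw":1},{"rot":[0,0,0],"travel":[0,0,0],"jaw":1},{"rot":[0,0,0],"travel":[0,0,0],"jaw":1},{"rot":[0,0,0],"travel":[0,0,0],"jaw":1}]'
python3 m3.py 10; python3 m4.py 10
```

```text
time: 20.3
position: [0.4627, -0.2545, 0.1027]
tool_rot: [-0.294, 1.551, 0.294]
ft_force: [0.5, 0.3, -1.0]
grip_width: 0.248
time: 21.0
position: [0.4627, -0.2544, 0.1026]
tool_rot: [-0.294, 1.551, 0.294]
ft_force: [0.9, 0.1, -1.4]
grip_width: 0.253
t 21.0 pos [ 0.4627 -0.2544  0.1026] jawyaw 111.48880301558758 toolx [ 0. -0. -1.] grip 21.975363305455218 F [ 0.8715  0.0872 -1.4374]
rot units total [-0.0022  0.0002  0.0002]
travel units total, before rot [ 0.002  -0.0006  0.0028] after [ 0.002  -0.0006  0.0028] rows 0.020828734290484364
```

View pics/ov10.png

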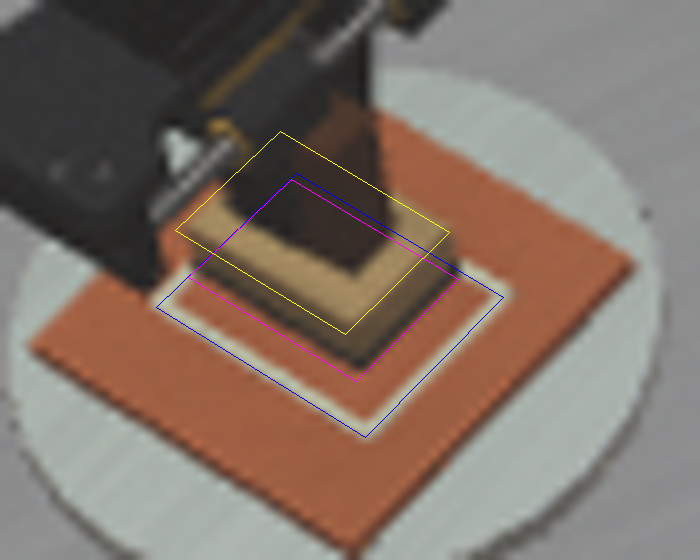

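View pics/mk10.png

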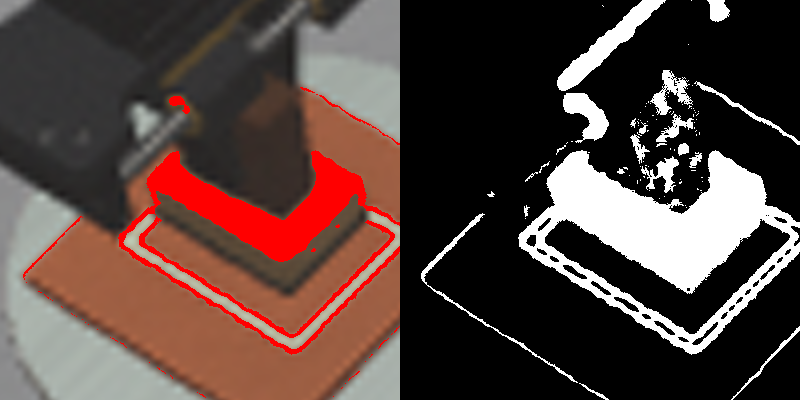

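View pics/top10.png

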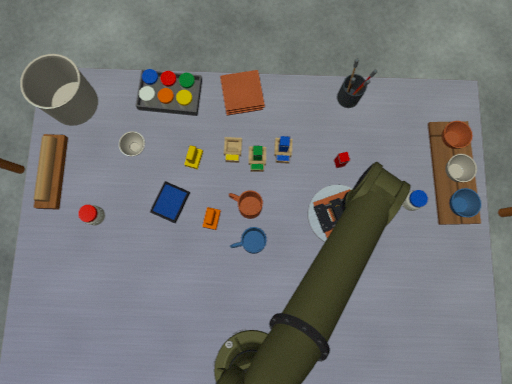

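Everything else is in place in the top view. I'll do a sub-pixel check with intensity profiles across the two visible foot sides (plane of the underside) and the outline lines (tile plane).

```bash
cat > m6.py <<'E'
from h import *
import sys
k=sys.argv[1];g=cv2.imread(f'pics/scene{k}.png').astype(np.float32)
p=np.array([.4627,-.2544]);zf=.1026-.039
a=np.radians(21.5);ex=np.array([np.cos(a),np.sin(a)]);ey=np.array([-np.sin(a),np.cos(a)])
def prof(u,v,span,s,z):  # profile along u offsets s, averaged over v span, relative p
    out=[]
    for t in span:
        P=np.c_[p+s[:,None]*u+t*v,np.full(len(s),z)];q=proj('scene',P).astype(np.float32)
        out.append(cv2.remap(g,q[:,:1],q[:,1:],cv2.INTER_LINEAR)[:,0])
    return np.mean(out,0)
s=np.arange(0,.06,.0005)
for nm,u,v,hf,ho,sp in(("+x",ex,ey,.032,.040,np.linspace(-.018,.012,15)),("-y",-ey,ex,.022,.030,np.linspace(-.015,.025,20))):
    A=prof(u,v,sp,s,zf)[:,2]; w=(s>hf-.008)&(s<hf+.006)
    d=np.gradient(A);d[~w]=0;d=np.clip(d,0,None);e=(d*s).sum()/d.sum()
    B=prof(u,v,sp,s,.053); sat=B[:,0]  # blue channel: white vs terracotta
    w=(s>ho-.008)&(s<ho+.008);bb=np.clip(sat-np.median(sat[w]),0,None)*w;o=(bb*s).sum()/bb.sum()
    print(nm,"foot edge",e*1e3,"->centre off",(e-hf)*1e3,"outline",o*1e3,"->off",(o-ho)*1e3)
    print(A[(s>hf-.010)&(s<hf+.008)][::3].round()); print(sat[(s>ho-.008)&(s<ho+.008)][::3].round())
E
python3 m6.py 10
```

```text
+x foot edge 31.769401705472788 ->centre off -0.23059829452721364 outline 40.32532095168128 ->off 0.3253209516812794
[ 91.  90.  88.  79.  72.  79. 111. 143. 155. 157. 158. 158.]
[ 67.  68.  73.  95. 126. 146. 137. 107.  83.  72.  69.]
-y foot edge 19.791718360263356 ->centre off -2.2082816397366414 outline 28.607356087125133 ->off -1.3926439128748649
[ 88.  87.  80.  72.  81. 111. 141. 155. 158. 157. 157. 158.]
[ 68.  74.  97. 131. 151. 136. 102.  78.  69.  67.  67.]
```

The stamp is centred to within a millimetre: residuals are about 0.6 mm in x and 0.8 mm in y. One tiny trim, then a final check and hand in.

```bash
python3 -m jog '[{"rot":[0,0,0],"travel":[0.001,-0.0018,0.0015],"jaw":1},{"rot":[0,0,0],"travel":[0,0,0],"jaw":1},{"rot":[0,0,0],"travel":[0,0,0],"jaw":1},{"rot":[0,0,0],"travel":[0,0,0],"jaw":1},{"rot":[0,0,0],"travel":[0,0,0],"jaw":1},{"rot":[0,0,0],"travel":[0,0,0],"jaw":1}]'
python3 m3.py 11; sed -i 's/\.4627,-\.2544/.4633,-.2547/;s/\.1026/.1023/' m6.py; python3 m6.py 11|grep off
```

```text
time: 21.7
position: [0.4633, -0.2547, 0.1023]
tool_rot: [-0.294, 1.551, 0.294]
ft_force: [-0.7, -0.3, -1.4]
grip_width: 0.251
t 21.7 pos [ 0.4633 -0.2547  0.1023] jawyaw 111.49066334751241 toolx [ 0.      0.0001 -1.    ] grip 21.825752492407688 F [-0.6769 -0.3306 -1.378 ]
rot units total [-0.0019  0.0005 -0.0006]
travel units total, before rot [0.001  0.0011 0.0012] after [0.001  0.0011 0.0012] rows 0.011624570050445116
+x foot edge 32.03782004455977 ->centre off 0.03782004455977345 outline 39.86922697573393 ->off -0.13077302426606902
-y foot edge 19.918118415164514 ->centre off -2.0818815848354864 outline 28.09878790727004 ->off -1.9012120927299585
```

View pics/scene11.png

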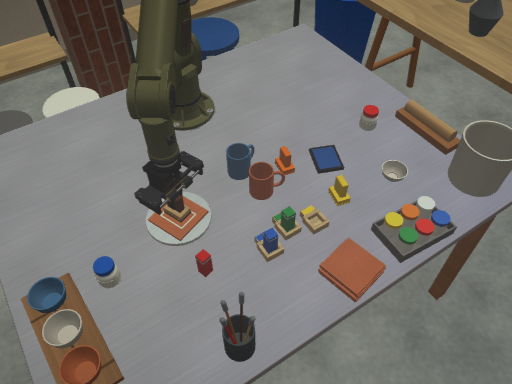

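The green block stands in its socket at (288,221). The stamp is held over the outline at (178,213), with about 0.2 mm relative offset in the profiles. The mugs, jars, bowl and blue block are unmoved.

```bash
python3 -c "
from bench import ctrl
print(ctrl.close_job(), ctrl.get_state()['time'])"
```

```text
the job is handed in; nothing more can be done
the job is handed in; nothing more can be done
```

The green block is upright in its green-labelled socket and released. I felt the floor contact at the expected height, and its top sits level with the blue block's as seen in the picture. The stamp is held by its handle over the tile, and I handed the job in at about 22 s.

**Last checks on the stamp:**
- **Height:** the underside is about 10 mm above the tile. This comes from the tool height and the height at which I gripped the stamp on the pad.
- **Level and square:** the tool points straight down to within 0.01°. It is squared to the outline within the accuracy of the outline's measured angle, 21.5° ± 0.2°.
- **Centring:** after a final small correction, the picture profiles put the stamp within about 0.2 mm of the outline centre.
- **No contact:** no sign of the stamp touching the tile or wheel; the readings I took show only its weight (about 1.4 N).
- **Other objects:** the mugs, jars, bowl and blue block look unmoved in the final pictures; I checked this by eye only.

**Where the checks disagreed:** the two cameras place the outline centre 2–3 mm apart, about what their calibration allows. So I centred the stamp using its position relative to the outline in the scene view. The top view could not confirm it, because the arm blocks the tile there. On the way to the socket the block's underside also looked about 1 px off its predicted place, but it went in without any sign of jamming.

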